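# Clear the tool chest and hold its spring latch open with the key

## Robot

A 7-joint arm with a two-finger parallel gripper is mounted at the origin on the work surface; the furniture and walls round the work are solid. World frame = base frame: x ahead of the robot, y to its left, z up, the work surface at z = 0. Lengths are in m, angles in rad, forces in N, time in s.
With the tool pointing down it reaches from about 0.4 to 0.85 m from the base axis. Payload 4.5 kg.
Tool frame: the origin (TCP) lies where the fingers leave the gripper's body, on its centre line; the fingertips stand 64 mm ahead of it and the grasp point (between the pads) lies 45 mm ahead of it; z points along the fingers, y is the line along which they close (so a half turn about z gives the same grasp; the last joint's range is limited). The gripper opens to 88 mm and grips with 3 to 60 N. Pads are 18 mm wide; open, the fingers measure 123 mm over their backs; the gripper's body (75 mm by 187 mm) begins 45 mm behind the grasp point.
Start: joints at [-1.224, 0.689, -0.195, 1.565, 0.157, 0.902, -0.215], TCP at [0.192, 0.595, 0.303] pointing down, gripper open.
Joint ranges: [-3.01, 3.01], [-0.46, 2.08], [-1.47, 1.51], [0.13, 2.56], [-1, 4.14], [0.04, 2.09], [-2.66, 2.66]. Speed limits (rad/s): [2.57, 2.57, 3.14, 3.14, 3.14, 3.14, 3.14].

## Interface

Orientations are given as a unit quaternion [x, y, z, w].
In Python, from plant import r gives the robot as it stands.
- The arm moves only by the tool play_rows, never from a script. Its arguments are lists of equal length, an entry for each row: "translation": the shift along the tool's x, y, z in m, a list of three; "delta_rot": the turn, a rotation vector about the tool's x, y, z in degrees, a list of three; "grip": the opening, from -1 (shut) to 1 (fully open). In form: {"translation": [[x, y, z], ...], "delta_rot": [[rx, ry, rz], ...], "grip": [grip, ...]}. A call has 1 to 20 rows; each row shifts and turns the commanded pose from where the row before left it, along the tool's axes as they then stand; what a row does not reach is not made up. A row lasts 1/8 s, in which the tool goes at most 62.5 mm and 10.7 degrees, less where a joint would pass 70% of its speed; a pose out of reach is approached as far as the arm can. A call with a gripper value outside its range is refused whole. The fingers move at their own pace and stop on an object; "squeeze" is the grip in N (left out, the last holds). Time passes only in rows, so rows that do not move let the fingers close. It gives the time, the measured TCP pose, the force, the opening and the grip force at its end, in the units of the state.
- r.get_state(): the state, without advancing time (a new reading comes with each control period).
- r.snapshot(name): name is "scene" or "top"; returns the picture (480x640x3 uint8, blue, green, red); there is no depth.
- r.get_calibration(name): a dict with "intrinsics" (3x3 intrinsics, pixels), "k1" (the pictures are not rectified: a ray, as slopes to the right and down, at radius r is drawn at 1 + k1 r^2 times it, then the intrinsics apply), "eye" and "rotation" of the camera in the world. Camera axes: x right, y up, looking along -z (the intrinsics and any distortion apply to the point x, -y, -z); pixel columns grow to the right and rows downward; lengths in m; the calibration is good to about 2 mm. A picture is of the moment at which its call begins. get_calibration takes no time and is no camera call.
- r.finish_job(): hands the job in; it is judged then, once.
Trained networks look in the newest picture that a camera, given by its name, has taken for a name from the list of things; names that differ only in an ending like _2 or _b are one class to them, and where a whole thing is asked for, a point or a joint stands for the part that bears it (a point fixed in the world has none). Each returns a list of dicts, best first, with "confidence" (0 to 1); they miss things now and then, are a little off and sometimes report something else, mostly with a low value. They report only what shows in the picture. A call takes as long as a camera call. They do not tell look-alikes from the thing itself.
- r.look_for(camera, target): "point" ([x, y, z] in m, in world coordinates, good to about 4 mm: the middle of the surface that is visible of it).
- r.silhouettes(camera, target): "pixels" (480x640 bool, what is visible of it).
The state is a dict: "clock": time; "q": joint angles; "qd": joint speeds; "joint_torque": joint torques, N m; "tool_pos": TCP position; "eef_rot": TCP orientation; "contact_force": force on the tool from outside, world axes, zero at the start; "moment": the same for the moment, N m; "opening": opening from 0.0 (shut) to 1.0 (fully open); "finger_force": force on a finger pad.
Only numpy, scipy, OpenCV 4.12 (cv2) and the standard library are available. Lean on these libraries where they do the work, as an engineer would, in place of code of your own. Each camera call takes 0.05 s, during which the arm holds its last target. There are 200 camera calls.

## Task

Two sawn offcuts were left on the tool chest, one of them lying on the latch over the keyhole: put both into the plywood scrap box so that the lid is clear. Then take the key from the bench block, push it past the sticky pins fully home in the latch on the lid, turn it a quarter turn clockwise seen from above, so that the bolt is drawn back out of its keeper, and finish while still holding the key turned against the spring (do not let go), so that the lid can be lifted. Leave the tape measure and the sanding block where they are.

Things in the scene. Friction and masses are not known exactly. Their poses are not given: they have to be found in the camera images.
- chest: dark wooden tool chest, 212 x 302 x 105 mm (x, y, z; fixed), origin at the centre of its underside; fixed front rail with the keeper at its -x side, lid hinges at its +x side. On the lid sits a grey rim latch, 82 x 66 x 28 mm (x, y, z), with the keyhole in its top, 12 mm in front (-x) of the chest's centre
- keyhole (a point): centre of the keyhole in the latch case's top face, 133 mm above the table; axes as the chest (x to its back). Slot 25 mm along x, 8 mm along y, with an 11 mm square widening in the middle, in a 6 mm plate. Under the plate sprung pins grip the key's bit: a push of about 10 N, or wiggling, passes them. The key turns only when home: collar on the case, tip 33 mm below this point
- bolt (a joint): how far the bolt is drawn back (towards the chest's +x), m: 0 = shot 7 mm into its keeper (start), 0.010 = well clear, about 0.0125 at a quarter turn. The key drives it clockwise seen from above, 9 mm per rad after up to 0.15 rad of play, against a return spring (0.08 N m rising to 0.2 N m at a quarter turn) that shoots it again when let go
- key: steel key, 0.09 kg, upright; origin at its tip, z up the shank. Shank 8 mm thick, tapered tip 4 mm; flat double bit 22 mm wide (x), 5 mm thick (y), 8 to 22 mm above the tip; collar 19 mm across, underside 33 mm above the tip; round black bow 38 mm across (x-z), 10 mm thick (y), centre 60 mm above the tip. A half turn about z looks and fits the same. Grip the bow's flat faces (along y)
- key_block: light wooden bench block, 50 x 130 x 42 mm (x, y, z; fixed), origin at the centre of its underside. The key stands in its middle slot, collar on the block's top (tip 9 mm above the table), the key's x along the block's y. Two steel punches stand in it 47 mm to either side (y) of the key, tops 70 mm above the table
- scrap_box: open plywood scrap box, 175 x 210 x 75 mm (x, y, z; fixed), walls and floor 8 mm, origin at the centre of its underside
- offcut_small: short sawn wooden offcut, 45 x 60 x 30 mm (x, y, z), lying on the latch case over the keyhole; origin at the centre of its underside
- offcut_long: longer pale sawn wooden offcut, 36 x 105 x 42 mm (x, y, z), lying on the chest lid beside the latch; origin at the centre of its underside
- tape_measure: yellow and black tape measure, 31 x 79 x 63 mm, standing on the table between the chest and the sanding block; leave it
- sanding_block: cork sanding block, 67 x 112 x 33 mm, lying behind the vice; leave it
Mind the look-alikes: they are no part of the job. What is shaped like the offcut_small but green is not meant.

How it is judged:
By the outcome, as a careful person would: the job done as asked, in the order asked, and still so for the second after the job is handed in, while the arm keeps its last pose, push and grip.
It also fails if it takes over 72 s, if anything falls off the work surface, if the arm or the gripper's body presses on something with over 40 N, if the wrist force passes 120 N, or if a joint passes its speed limit or range.

## Working session

There is one attempt and no reset: what is moved stays moved. The work goes in short steps, Python scripts to look and compute and a tool call to move; the robot and the scene stay as the last step left them, time stands still between calls to the robot, and variables do not carry over. Pictures are saved under pics/ and viewed, at most 10 in all, crops included, and the job is handed in when it is done.

Besides the shell and the picture viewer there is one more tool, called as a command line: name --argument value ..., lists and objects as JSON in quotes. play_rows: Moves the arm, as the interface text tells. Its arguments: {"type":"object","properties":{"translation":{"type":"array","items":{"type":"array","items":{"type":"number"}}},"delta_rot":{"type":"array","items":{"type":"array","items":{"type":"number"}}},"grip":{"type":"array","items":{"type":"number"}},"squeeze":{"type":"number"}},"required":["translation","delta_rot","grip"]}

```bash
ls; mkdir -p pics; python3 - <<'E'
from plant import r
import cv2
for n in("scene","top"):
    cv2.imwrite(f"pics/{n}0.png",r.snapshot(n)); c=r.get_calibration(n); print(n,c)
    for t in ["chest","keyhole","key","key_block","scrap_box","offcut_small","offcut_long","tape_measure","sanding_block"]:
        try: print(t,[( [round(float(v),3) for v in d["point"]],round(d["confidence"],2)) for d in r.look_for(n,t)])
        except Exception as e: print(t,e)
s=r.get_state();print({k:s[k] for k in("clock","tool_pos","eef_rot","opening","contact_force")})
E
```

```text
pics
scene {'intrinsics': array([[496.85611298,   0.        , 324.82630681],
       [  0.        , 496.85611298, 237.5671387 ],
       [  0.        ,   0.        ,   1.        ]]), 'k1': -0.06952145106549386, 'eye': array([-0.08650703, -0.67821951,  0.78166998]), 'rotation': array([ 0.41130389, -0.14721711, -0.3244407 ,  0.83898419])}
chest [([0.39, 0.157, 0.104], 0.76)]
keyhole [([0.387, 0.156, 0.103], 0.88)]
key [([0.361, -0.259, 0.074], 0.65)]
key_block [([0.352, -0.269, 0.039], 0.56), ([0.379, 0.279, 0.141], 0.37), ([0.577, -0.056, 0.043], 0.23)]
scrap_box [([0.579, -0.417, 0.029], 0.88), ([0.361, -0.255, 0.073], 0.74)]
offcut_small [([0.245, -0.252, 0.024], 0.91), ([0.409, 0.192, 0.161], 0.59)]
offcut_long [([0.376, 0.278, 0.142], 0.78), ([0.352, -0.267, 0.043], 0.57)]
tape_measure [([0.388, 0.156, 0.104], 0.7), ([0.577, -0.058, 0.046], 0.56)]
sanding_block [([0.618, -0.225, 0.036], 0.77)]
top {'intrinsics': array([[486.94145458,   0.        , 315.39343775],
       [  0.        , 486.94145458, 242.05779441],
       [  0.        ,   0.        ,   1.        ]]), 'k1': -0.001430981
[... 205 characters left out ...]
22)]
keyhole [([0.429, 0.185, 0.103], 0.98)]
key []
key_block [([0.358, -0.246, 0.041], 0.8), ([0.617, -0.203, 0.031], 0.34)]
scrap_box [([0.566, -0.415, 0.013], 0.75)]
offcut_small [([0.252, -0.24, 0.033], 0.98), ([0.41, 0.198, 0.166], 0.71)]
offcut_long [([0.387, 0.293, 0.142], 0.84), ([0.359, -0.248, 0.036], 0.75)]
tape_measure [([0.586, -0.042, 0.051], 0.87)]
sanding_block [([0.614, -0.205, 0.031], 0.92), ([0.359, -0.246, 0.041], 0.23)]
{'clock': 1.0, 'tool_pos': array([0.19228798, 0.59471155, 0.30276621]), 'eef_rot': array([ 1.55743289e-01,  9.87797563e-01,  5.58895312e-05, -2.12914270e-06]), 'opening': 0.9996256985266497, 'contact_force': array([ 0.55512319, -0.37920034, -0.01341168])}
```

View pics/scene0.png

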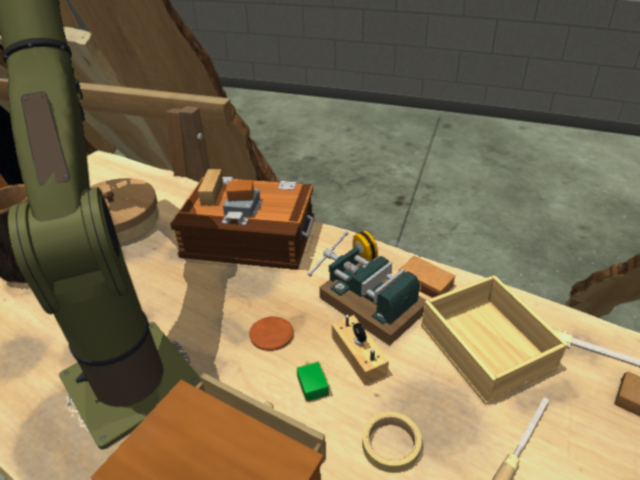

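View pics/top0.png

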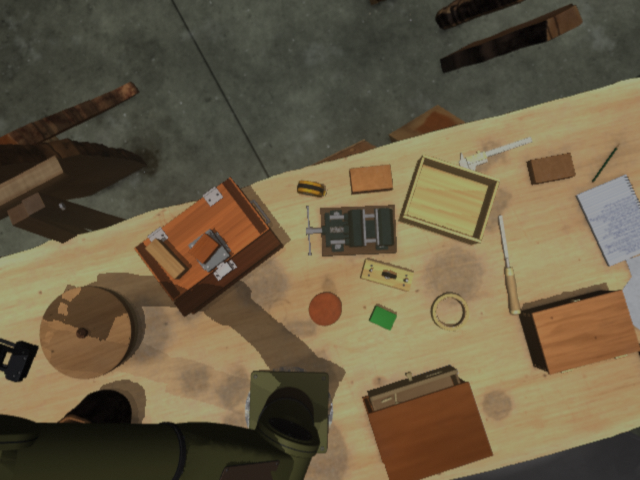

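The scene view shows the small offcut on the latch at (240,188), the long pale one at (210,187), the green look-alike at (313,380), the key at (360,332) in its block, and the box at (492,335). The top view shows the small offcut at about (207,245), the long one at (165,260), the key block at (388,274), the green block at (383,317), and the box at (450,198).

Candidates:
- **offcut_small:** brown piece on the latch, top (207,245), or the green one, top (383,317). I choose the brown one.
- **offcut_long:** pale piece on the lid, top (165,260), or the key block, top (388,274). I choose the one on the lid.
- **scrap_box:** the open box at top (450,198). The box on the right at (585,330) is closed.

Next I fit poses from the silhouettes.

```bash
cat > h.py <<'E'
import numpy as np, cv2
from plant import r
from scipy.spatial.transform import Rotation as R
from scipy.optimize import minimize
C={n:r.get_calibration(n) for n in("scene","top")}
def proj(n,P):
    c=C[n]; p=R.from_quat(c["rotation"]).inv().apply(np.atleast_2d(P)-c["eye"])
    s=np.c_[p[:,0],-p[:,1]]/-p[:,2:]; s=s*(1+c["k1"]*(s**2).sum(1,keepdims=True))
    K=c["intrinsics"]; return s@np.diag([K[0,0],K[1,1]])+K[:2,2]
def ray(n,uv):
    c=C[n];K=c["intrinsics"]; d=(np.array(uv,float)-K[:2,2])/[K[0,0],K[1,1]]; s=d.copy()
    for _ in range(20): s=d/(1+c["k1"]*(s@s))
    return R.from_quat(c["rotation"]).apply([s[0],-s[1],-1])
def atz(n,uv,z):
    d=ray(n,uv);e=C[n]["eye"]; return e+d*(z-e[2])/d[2]
def box(x,y,yaw,size,z):
    P=np.array([[i,j,k] for i in(-.5,.5) for j in(-.5,.5) for k in(0,1)])*size
    return R.from_euler("z",yaw).apply(P)+[x,y,z]
def rend(n,P,S=4):
    h=cv2.convexHull(np.float32(proj(n,P))).reshape(-1,2); m=np.zeros((480,640),np.uint8)
    cv2.fillPoly(m,[np.int32(np.round(h*256))],255,cv2.LINE_AA,8); return m/255.
def fit(masks,size,z,x0):
    def cost(p): 
        c=0
        for n,m in masks.items():
            q=rend(n,box(*p,size,z)); c+=1-np.minimum(q,m).sum()/np.maximum(q,m).sum()
        return c/len(masks)
    best=None
    for yaw in np.arange(0,np.pi,np.pi/8) if len(x0)<3 else [x0[2]]:
        o=minimize(cost,[x0[0],x0[1],yaw],method="Nelder-Mead",options=dict(initial_simplex=[[x0[0]+a,x0[1]+b,yaw+c] for a,b,c in[(0,0,0),(.01,0,0),(0,.01,0),(0,0,.15)]],xatol=1e-4,fatol=1e-4))
        if best is None or o.fun<best.fun: best=o
    return best.x,best.fun
def mask(n,t,near):
    L=r.silhouettes(n,t)
    L=[l["pixels"] for l in L if l["pixels"].sum()>20]
    return min(L,key=lambda m:np.linalg.norm(np.argwhere(m).mean(0)[::-1]-near)) if L else None
E
python3 - <<'E'
from h import *
T={"offcut_small":((.045,.06,.03),.133,(.41,.196)),"offcut_long":((.036,.105,.042),.105,(.385,.29)),"key_block":((.05,.13,.042),0,(.357,-.248)),"scrap_box":((.175,.21,.075),0,(.57,-.415)),"chest":((.212,.302,.105),0,(.41,.2))}
for n in C: r.snapshot(n)
im={n:r.snapshot(n) for n in C}
for t,(s,z,x0) in T.items():
    M={n:mask(n,t,proj(n,[*x0,z+s[2]])[0]) for n in C}
    for k in [["scene","top"],["top"],["scene"]]:
        p,f=fit({n:M[n] for n in k if M[n] is not None},s,z,x0); print(t,k,p.round(4),round(float(np.degrees(p[2])),1),round(f,3))
        if len(k)==2:
            for n in C: 
                q=proj(n,box(*p,s,z)[1::2]); cv2.polylines(im[n],[np.int32(q[[0,1,3,2]]*16)],True,(255,0,255),1,cv2.LINE_AA,4)
a=cv2.resize(im["top"][170:320,130:330],(800,600),interpolation=cv2.INTER_CUBIC)
b=cv2.resize(im["scene"][160:270,165:325],(400,275),interpolation=cv2.INTER_CUBIC)
c=cv2.resize(im["top"][150:310,350:510],(400,400),interpolation=cv2.INTER_CUBIC)
cv2.imwrite("pics/a.png",a)
k=np.zeros((600,800,3),np.uint8);k[:275,:400]=b;k[:400,400:]=c;k[280:580,:400]=cv2.resize(im["scene"][300:400,320:453],(400,300),interpolation=cv2.INTER_CUBIC);cv2.imwrite("pics/b.png",k)
E
```

```text
offcut_small ['scene', 'top'] [0.4153 0.2047 0.9553] 54.7 0.121
offcut_small ['top'] [0.4154 0.2039 0.939 ] 53.8 0.122
offcut_small ['scene'] [0.4165 0.2072 1.0261] 58.8 0.112
offcut_long ['scene', 'top'] [0.3885 0.2999 2.4056] 137.8 0.127
offcut_long ['top'] [ 0.3909  0.3008 -0.7312] -41.9 0.135
offcut_long ['scene'] [0.3882 0.3005 2.412 ] 138.2 0.113
key_block ['scene', 'top'] [ 0.3621 -0.2501  2.9022] 166.3 0.15
key_block ['top'] [ 0.3622 -0.2529  2.9007] 166.2 0.154
key_block ['scene'] [ 0.3624 -0.2487 -0.2293] -13.1 0.138
scrap_box ['scene', 'top'] [ 0.5645 -0.4083 -0.3082] -17.7 0.051
scrap_box ['top'] [ 0.5645 -0.4083 -0.3082] -17.7 0.051Traceback (most recent call last):
  File "<stdin>", line 8, in <module>
  File "h.py", line 30, in fit
    o=minimize(cost,[x0[0],x0[1],yaw],method="Nelder-Mead",options=dict(initial_simplex=[[x0[0]+a,x0[1]+b,yaw+c] for a,b,c in[(0,0,0),(.01,0,0),(0,.01,0),(0,0,.15)]],xatol=1e-4,fatol=1e-4))
    res = _minimize_neldermead(fun, x0, args, callback, bounds=bounds,
                               **options)
    fsim[k] = func(sim[k])
              ~~~~^^^^^^^^
    fx = function(np.copy(x), *(wrapper_args + args))
  File "h.py", line 27, in cost
    return c/len(masks)
           ~^~~~~~~~~~~
ZeroDivisionError: division by zero
```

```bash
python3 - <<'E'
from h import *
P={"s":((.4153,.2047,.9553),(.045,.06,.03),.133),"l":((.3885,.2999,2.4056),(.036,.105,.042),.105),"k":((.3621,-.2501,2.9022),(.05,.13,.042),0),"b":((.5645,-.4083,-.3082),(.175,.21,.075),0)}
im={n:r.snapshot(n) for n in C}
p,f=fit({n:m for n in C if (m:=mask(n,"chest",proj(n,[.41,.2,.1])[0])) is not None},(.212,.302,.105),0,(.41,.2)); print(p,f,np.degrees(p[2]))
P["c"]=(p,(.212,.302,.105),0)
big={n:cv2.resize(im[n],None,fx=4,fy=4,interpolation=cv2.INTER_CUBIC) for n in C}
for k,(p,s,z) in P.items():
  for n in C:
    q=proj(n,box(*p,s,z)[1::2])*4+1.5; cv2.polylines(big[n],[np.int32(q[[0,1,3,2]])],True,(255,0,255),1,cv2.LINE_AA)
cv2.imwrite("pics/a.png",big["top"][680:1280,520:1320])
k=np.zeros((600,800,3),np.uint8);k[:300,:400]=cv2.resize(big["scene"][640:1120,660:1300],(400,300));k[:400,400:]=cv2.resize(big["top"][600:1240,1400:2040],(400,400));k[300:600,:400]=big["scene"][1240:1540,1280:1680];cv2.imwrite("pics/b.png",k)
E
```

```text
[0.4264881  0.20727044 0.67267628] 0.5533190709244218 38.541511735283116
```

View pics/a.png

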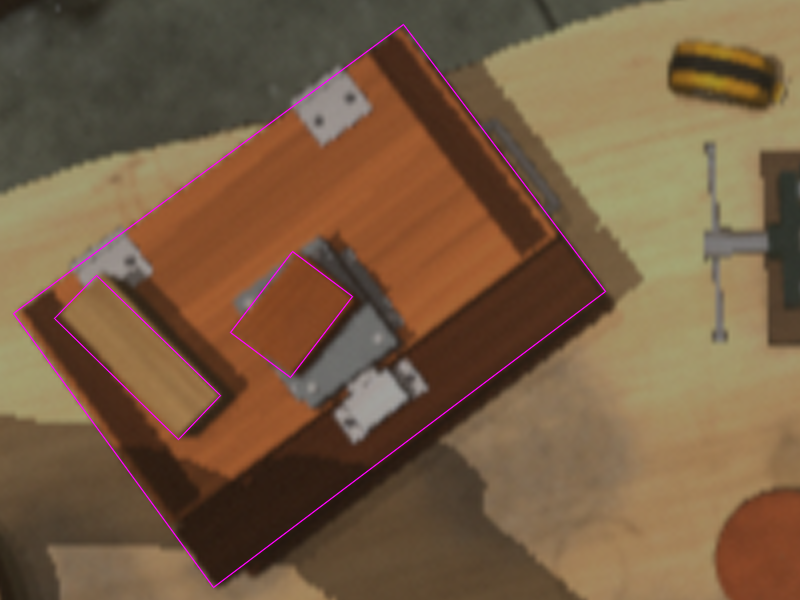

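View pics/b.png

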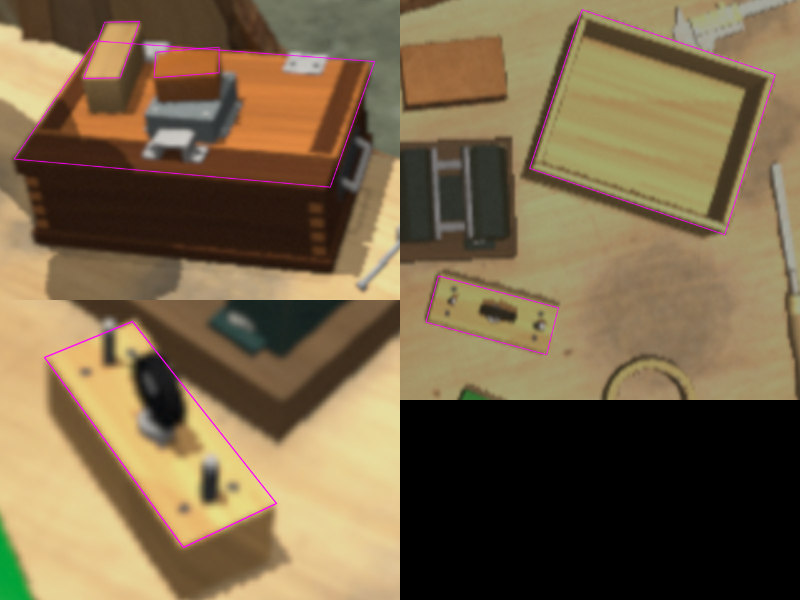

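The overlays agree with the picture: the small offcut sits on the latch with its long edge rotated, and the chest's top edges and the box rim match. The close crop confirms the brown offcut on the latch and the pale one on the lid. That puts the keyhole at about (0.417,0.200). Now I plan the first reach.

```bash
cat >> h.py <<'E'
def plan(g,yang,tip=None):
    """g: grasp point target, yang: tool y direction (deg, mod 180 unless signed); pointing down"""
    s=r.get_state(); Rc=R.from_quat(s["eef_rot"]); g=np.array(g,float)
    y=Rc.as_matrix()[:,1]; ya=np.degrees(np.arctan2(y[1],y[0]))
    d=(yang-ya+90)%180-90
    a=np.radians(yang if abs((yang-ya+180)%360-180)<90 else yang+180)
    yv=np.array([np.cos(a),np.sin(a),0]); z=np.array([0,0,-1.]); Rt=R.from_matrix(np.c_[np.cross(yv,z),yv,z])
    rv=(Rc.inv()*Rt).as_rotvec(degrees=True)
    t=Rt.inv().apply(g+[0,0,.045]-s["tool_pos"])
    print("t",round(s["clock"],2),"tcp",s["tool_pos"].round(4),"yang",ya.round(1),"j7",s["q"][6].round(2),"F",s["contact_force"].round(1),"open",round(s["opening"],3))
    print("rot",rv.round(2),"then shift",(t*1000).round(1),"mm; dist",round(float(np.hypot(*t[:2])*1000)))
E
python3 - <<'E'
from h import *
plan([.4153,.2047,.158],54.7)
E
```

```text
t 1.8 tcp [0.1923 0.5947 0.3028] yang 72.1 j7 -0.22 F [ 0.1 -0.3 -0.1] open 0.999
rot [ 1.000e-02 -0.000e+00  1.738e+01] then shift [-407.4 -189.4   99.8] mm; dist 449
```

play_rows --translation '[[0, 0, 0], [0, 0, 0], [-0.034, -0.0158, 0], [-0.034, -0.0158, 0], [-0.034, -0.0158, 0], [-0.034, -0.0158, 0], [-0.034, -0.0158, 0], [-0.034, -0.0158, 0], [-0.034, -0.0158, 0], [-0.034, -0.0158, 0], [-0.034, -0.0158, 0], [-0.034, -0.0158, 0], [-0.034, -0.0158, 0], [-0.034, -0.0158, 0], [0, 0, 0.025], [0, 0, 0.025], [0, 0, 0], [0, 0, 0]]' --delta_rot '[[0, 0, 8.7], [0, 0, 8.7], [0, 0, 0], [0, 0, 0], [0, 0, 0], [0, 0, 0], [0, 0, 0], [0, 0, 0], [0, 0, 0], [0, 0, 0], [0, 0, 0], [0, 0, 0], [0, 0, 0], [0, 0, 0], [0, 0, 0], [0, 0, 0], [0, 0, 0], [0, 0, 0]]' --grip '[1, 1, 1, 1, 1, 1, 1, 1, 1, 1, 1, 1, 1, 1, 1, 1, 1, 1]' --squeeze 20

```text
clock: 4.05
tool_pos: [0.4159, 0.2045, 0.2534]
eef_rot: [0.303, 0.953, 0.0, 0.0]
contact_force: [0.7, 0.3, -0.1]
opening: 1.001
finger_force: 0.0
```

```bash
python3 - <<'E'
from h import *
plan([.4153,.2047,.158],54.7)
E
```

```text
t 4.05 tcp [0.4159 0.2045 0.2534] yang 54.7 j7 0.22 F [ 0.7  0.3 -0.1] open 1.001
rot [ 0.06  0.02 -0.  ] then shift [ 0.6 -0.2 50.4] mm; dist 1
```

play_rows --translation '[[0.0006, 0, 0.02], [0, 0, 0.02], [0, 0, 0.01], [0, 0, 0], [0, 0, 0], [0, 0, 0], [0, 0, 0], [0, 0, 0], [0, 0, 0], [0, 0, -0.01], [0, 0, -0.03], [0, 0, -0.03], [0, 0, -0.02], [0, 0, 0]]' --delta_rot '[[0, 0, 0], [0, 0, 0], [0, 0, 0], [0, 0, 0], [0, 0, 0], [0, 0, 0], [0, 0, 0], [0, 0, 0], [0, 0, 0], [0, 0, 0], [0, 0, 0], [0, 0, 0], [0, 0, 0], [0, 0, 0]]' --grip '[1, 1, 1, 1, 0, -1, -1, -1, -1, -1, -1, -1, -1, -1]' --squeeze 25

```text
clock: 5.8
tool_pos: [0.4157, 0.2047, 0.2942]
eef_rot: [0.304, 0.953, 0.001, 0.001]
contact_force: [0.8, -0.1, -0.9]
opening: 0.511
finger_force: 24.7
```

```bash
python3 - <<'E'
from h import *
x,y,w=.5645,-.4083,-.3082
u=R.from_euler("z",w).apply([[.03,.0,0],[-.04,0,0]])+[x,y,0]
print(u.round(3)); 
for yang in (-17.7,72.3): plan([*u[1][:2],.21],yang)
E
```

```text
[[ 0.593 -0.417  0.   ]
 [ 0.526 -0.396  0.   ]]
t 5.8 tcp [0.4157 0.2047 0.2942] yang 54.7 j7 0.24 F [ 0.8 -0.1 -0.9] open 0.511
rot [ 2.200e-01 -5.000e-02  7.236e+01] then shift [-538.8  288.2   39.2] mm; dist 611
t 5.8 tcp [0.4157 0.2047 0.2942] yang 54.7 j7 0.24 F [ 0.8 -0.1 -0.9] open 0.511
rot [  0.18   0.11 -17.64] then shift [-288.2 -538.8   39.2] mm; dist 611
```

play_rows --translation '[[0, 0, 0], [0, 0, 0], [-0.018, -0.0337, 0], [-0.018, -0.0337, 0], [-0.018, -0.0337, 0], [-0.018, -0.0337, 0], [-0.018, -0.0337, 0], [-0.018, -0.0337, 0], [-0.018, -0.0337, 0], [-0.018, -0.0337, 0], [-0.018, -0.0337, 0], [-0.018, -0.0337, 0], [-0.018, -0.0337, 0], [-0.018, -0.0337, 0], [-0.018, -0.0337, 0], [-0.018, -0.0337, 0], [-0.018, -0.0337, 0], [-0.018, -0.0337, 0], [0, 0, 0.02], [0, 0, 0.02]]' --delta_rot '[[0, 0, -8.8], [0, 0, -8.8], [0, 0, 0], [0, 0, 0], [0, 0, 0], [0, 0, 0], [0, 0, 0], [0, 0, 0], [0, 0, 0], [0, 0, 0], [0, 0, 0], [0, 0, 0], [0, 0, 0], [0, 0, 0], [0, 0, 0], [0, 0, 0], [0, 0, 0], [0, 0, 0], [0, 0, 0], [0, 0, 0]]' --grip '[-1, -1, -1, -1, -1, -1, -1, -1, -1, -1, -1, -1, -1, -1, -1, -1, -1, -1, -1, -1]'

```text
clock: 8.3
tool_pos: [0.5246, -0.3971, 0.2505]
eef_rot: [0.154, 0.988, 0.0, -0.001]
contact_force: [0.5, 0.2, 0.4]
opening: 0.51
finger_force: 24.7
```

```bash
python3 - <<'E'
from h import *
plan([.526,-.396,.043],72.3)
E
```

```text
t 8.3 tcp [ 0.5246 -0.3971  0.2505] yang 72.2 j7 1.59 F [0.5 0.2 0.4] open 0.51
rot [ 0.04 -0.12 -0.07] then shift [ -1.    1.4 162.5] mm; dist 2
```

Lower, release to a moderate opening, and rise.

play_rows --translation '[[0, 0.001, 0.04], [0, 0, 0.04], [0, 0, 0.04], [0, 0, 0.025], [0, 0, 0.015], [0, 0, 0], [0, 0, 0], [0, 0, 0], [0, 0, 0], [0, 0, -0.03], [0, 0, -0.05], [0, 0, -0.05], [0, 0, -0.05], [0, 0, 0]]' --delta_rot '[[0, 0, 0], [0, 0, 0], [0, 0, 0], [0, 0, 0], [0, 0, 0], [0, 0, 0], [0, 0, 0], [0, 0, 0], [0, 0, 0], [0, 0, 0], [0, 0, 0], [0, 0, 0], [0, 0, 0], [0, 0, 0]]' --grip '[-1, -1, -1, -1, -1, -1, 0.5, 0.5, 0.5, 0.5, 0.5, 0.5, 0.5, 0.5]'

```text
clock: 10.05
tool_pos: [0.5277, -0.3969, 0.2779]
eef_rot: [0.154, 0.988, -0.002, 0.005]
contact_force: [0.8, 0.5, -1.2]
opening: 0.746
finger_force: 0.0
```

```bash
python3 - <<'E'
from h import *
a=137.8
plan([.3885,.2999,.134],a)
E
```

```text
t 10.05 tcp [ 0.5277 -0.3969  0.2779] yang 72.3 j7 1.59 F [ 0.8  0.5 -1.2] open 0.746
rot [ -0.43   0.41 -65.54] then shift [-422.7  571.2   98.9] mm; dist 711
```

play_rows --translation '[[0, 0, 0], [0, 0, 0], [0, 0, 0], [0, 0, 0], [0, 0, 0], [0, 0, 0], [0, 0, 0], [-0.0235, 0.0317, 0], [-0.0235, 0.0317, 0], [-0.0235, 0.0317, 0], [-0.0235, 0.0317, 0], [-0.0235, 0.0317, 0], [-0.0235, 0.0317, 0], [-0.0235, 0.0317, 0], [-0.0235, 0.0317, 0], [-0.0235, 0.0317, 0], [-0.0235, 0.0317, 0], [-0.0235, 0.0317, 0], [-0.0235, 0.0317, 0]]' --delta_rot '[[-0.4, 0.4, 0], [0, 0, -10.5], [0, 0, -10.5], [0, 0, -10.5], [0, 0, -10.5], [0, 0, -10.5], [0, 0, -10.5], [0, 0, -2.5], [0, 0, 0], [0, 0, 0], [0, 0, 0], [0, 0, 0], [0, 0, 0], [0, 0, 0], [0, 0, 0], [0, 0, 0], [0, 0, 0], [0, 0, 0], [0, 0, 0]]' --grip '[0.5, 0.5, 0.5, 0.5, 0.5, 0.5, 0.5, 0.5, 0.5, 0.5, 0.5, 0.5, 0.5, 0.5, 0.5, 0.5, 0.5, 0.5, 0.5]'

```text
clock: 12.42
tool_pos: [0.434, 0.0697, 0.2759]
eef_rot: [-0.405, 0.914, 0.006, -0.002]
contact_force: [0.3, -0.8, 0.2]
opening: 0.752
finger_force: 0.0
```

play_rows --translation '[[-0.0235, 0.0317, 0], [-0.0235, 0.0317, 0], [-0.0235, 0.0317, 0], [-0.0235, 0.0317, 0], [-0.0235, 0.0317, 0], [-0.0235, 0.0317, 0], [0, 0, 0], [0, 0, 0]]' --delta_rot '[[0, 0, 0], [0, 0, 0], [0, 0, 0], [0, 0, 0], [0, 0, 0], [0, 0, 0], [0, 0, 0], [0, 0, 0]]' --grip '[0.5, 0.5, 0.5, 0.5, 0.5, 0.5, 0.5, 0.5]'

```text
clock: 13.42
tool_pos: [0.3888, 0.2997, 0.2783]
eef_rot: [-0.405, 0.914, 0.004, -0.002]
contact_force: [0.4, -0.9, -0.2]
opening: 0.749
finger_force: 0.0
```

```bash
python3 - <<'E'
from h import *
a=137.8
plan([.3885,.2999,.134],a)
E
```

```text
t 13.43 tcp [0.3888 0.2997 0.2783] yang 137.8 j7 1.16 F [ 0.4 -0.9 -0.2] open 0.749
rot [ 0.51 -0.01 -0.04] then shift [ 0.   0.3 99.3] mm; dist 0
```

play_rows --translation '[[0, 0, 0.04], [0, 0, 0.03], [0, 0, 0.02], [0, 0, 0.009], [0, 0, 0], [0, 0, 0], [0, 0, 0], [0, 0, 0], [0, 0, 0], [0, 0, -0.01], [0, 0, -0.03], [0, 0, -0.04], [0, 0, -0.04], [0, 0, 0]]' --delta_rot '[[0.5, 0, 0], [0, 0, 0], [0, 0, 0], [0, 0, 0], [0, 0, 0], [0, 0, 0], [0, 0, 0], [0, 0, 0], [0, 0, 0], [0, 0, 0], [0, 0, 0], [0, 0, 0], [0, 0, 0], [0, 0, 0]]' --grip '[0.5, 0.5, 0.5, 0.5, 0.5, -1, -1, -1, -1, -1, -1, -1, -1, -1]' --squeeze 25

```text
clock: 15.18
tool_pos: [0.3894, 0.3023, 0.3034]
eef_rot: [-0.405, 0.914, 0.002, 0.004]
contact_force: [0.5, -0.4, -0.0]
opening: 0.404
finger_force: 24.8
```

```bash
python3 - <<'E'
from h import *
u=R.from_euler("z",-.3082).apply([.035,0,0])+[.5645,-.4083,0];print(u)
plan([u[0],u[1],.045],-17.7)
r.snapshot("top"); im=r.snapshot("top"); 
for t in("offcut_small","keyhole"): print(t,[(np.round(d["point"],3),round(d["confidence"],2)) for d in r.look_for("top",t)])
cv2.imwrite("pics/c.png",np.hstack([cv2.resize(im[200:300,150:250],(400,400)),cv2.resize(im[140:260,390:510],(400,400))]))
E
```

```text
[ 0.59785084 -0.41891704  0.        ]
t 15.18 tcp [0.3894 0.3023 0.3034] yang 137.8 j7 1.17 F [ 0.5 -0.4 -0. ] open 0.404
rot [ -0.11   0.55 -24.54] then shift [ 623.8 -417.8  213.4] mm; dist 751
offcut_small [(array([ 0.253, -0.24 ,  0.03 ]), 0.94), (array([ 0.523, -0.395,  0.038]), 0.66)]
keyhole [(array([0.434, 0.178, 0.103]), 0.82), (array([0.373, 0.259, 0.267]), 0.33)]
```

View pics/c.png

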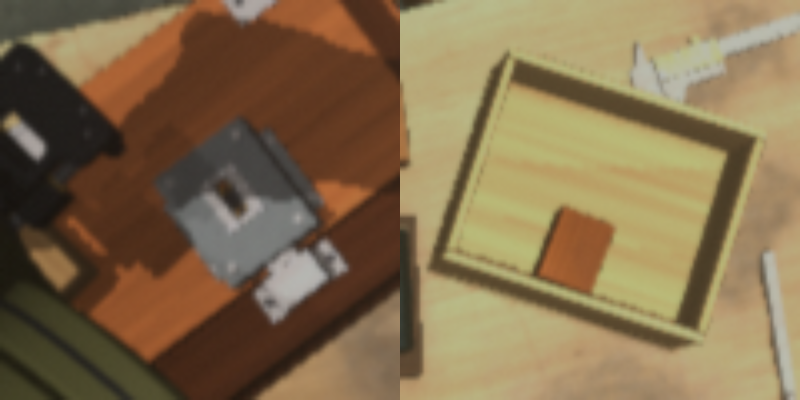

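The left crop shows the latch clear, with the keyhole at top pixel ≈(208,248). The right crop shows the small offcut lying in the box. To stay within joint 7's range, I rotate the long way round (+155.5°).

play_rows --translation '[[0, 0, 0], [0, 0, 0], [0, 0, 0], [0, 0, 0], [0, 0, 0], [0, 0, 0], [0, 0, 0], [0, 0, 0], [0, 0, 0], [0, 0, 0], [0, 0, 0], [0, 0, 0], [0, 0, 0], [0, 0, 0], [0, 0, 0], [0, 0, 0]]' --delta_rot '[[0, 0, 10.3], [0, 0, 10.3], [0, 0, 10.3], [0, 0, 10.3], [0, 0, 10.3], [0, 0, 10.3], [0, 0, 10.3], [0, 0, 10.3], [0, 0, 10.3], [0, 0, 10.3], [0, 0, 10.3], [0, 0, 10.3], [0, 0, 10.3], [0, 0, 10.3], [0, 0, 10.3], [0, 0, 1]]' --grip '[-1, -1, -1, -1, -1, -1, -1, -1, -1, -1, -1, -1, -1, -1, -1, -1]'

```text
clock: 17.38
tool_pos: [0.3881, 0.3011, 0.2994]
eef_rot: [0.807, 0.59, 0.0, -0.0]
contact_force: [-0.7, -0.1, -1.1]
opening: 0.405
finger_force: 24.8
```

```bash
python3 - <<'E'
from h import *
plan([.598,-.419,.045],-17.7)
E
```

```text
t 17.38 tcp [0.3881 0.3011 0.2994] yang -17.6 j7 -0.86 F [-0.7 -0.1 -1.1] open 0.405
rot [ 0.02 -0.04  0.06] then shift [-622.2  418.9  209.4] mm; dist 750
```

play_rows --translation '[[-0.0346, 0.0233, 0], [-0.0346, 0.0233, 0], [-0.0346, 0.0233, 0], [-0.0346, 0.0233, 0], [-0.0346, 0.0233, 0], [-0.0346, 0.0233, 0], [-0.0346, 0.0233, 0], [-0.0346, 0.0233, 0], [-0.0346, 0.0233, 0], [-0.0346, 0.0233, 0], [-0.0346, 0.0233, 0], [-0.0346, 0.0233, 0], [-0.0346, 0.0233, 0], [-0.0346, 0.0233, 0], [-0.0346, 0.0233, 0], [-0.0346, 0.0233, 0], [-0.0346, 0.0233, 0], [-0.0346, 0.0233, 0], [0, 0, 0.03], [0, 0, 0.03]]' --delta_rot '[[0, 0, 0], [0, 0, 0], [0, 0, 0], [0, 0, 0], [0, 0, 0], [0, 0, 0], [0, 0, 0], [0, 0, 0], [0, 0, 0], [0, 0, 0], [0, 0, 0], [0, 0, 0], [0, 0, 0], [0, 0, 0], [0, 0, 0], [0, 0, 0], [0, 0, 0], [0, 0, 0], [0, 0, 0], [0, 0, 0]]' --grip '[-1, -1, -1, -1, -1, -1, -1, -1, -1, -1, -1, -1, -1, -1, -1, -1, -1, -1, -1, -1]'

```text
clock: 19.88
tool_pos: [0.5982, -0.42, 0.2367]
eef_rot: [0.807, 0.591, 0.001, -0.001]
contact_force: [-0.5, 0.0, -0.8]
opening: 0.407
finger_force: 24.8
```

```bash
python3 - <<'E'
from h import *
plan([.598,-.419,.045],-17.7)
E
```

```text
t 19.88 tcp [ 0.5982 -0.42    0.2367] yang -17.6 j7 0.32 F [-0.5  0.  -0.8] open 0.407
rot [-0.02 -0.21  0.09] then shift [  0.9  -0.5 146.7] mm; dist 1
```

play_rows --translation '[[0, 0, 0.04], [0, 0, 0.04], [0, 0, 0.035], [0, 0, 0.02], [0, 0, 0.012], [0, 0, 0], [0, 0, 0], [0, 0, 0], [0, 0, 0], [0, 0, -0.03], [0, 0, -0.05], [0, 0, -0.05], [0, 0, -0.05], [0, 0, 0]]' --delta_rot '[[0, 0, 0], [0, 0, 0], [0, 0, 0], [0, 0, 0], [0, 0, 0], [0, 0, 0], [0, 0, 0], [0, 0, 0], [0, 0, 0], [0, 0, 0], [0, 0, 0], [0, 0, 0], [0, 0, 0], [0, 0, 0]]' --grip '[-1, -1, -1, -1, -1, -1, 0.05, 0.05, 0.05, 0.05, 0.05, 0.05, 0.05, 0.05]'

```text
clock: 21.62
tool_pos: [0.6006, -0.4213, 0.2777]
eef_rot: [0.808, 0.59, 0.003, 0.005]
contact_force: [0.2, 0.2, 0.2]
opening: 0.525
finger_force: 0.0
```

```bash
python3 - <<'E'
from h import *
im={n:r.snapshot(n) for n in C}
M={n:mask(n,"key",proj(n,[.362,-.25,.07])[0]) for n in C}
K=np.zeros((600,800,3),np.uint8)
for i,n in enumerate(C):
    m=M[n]; print(n, None if m is None else (m.sum(),np.argwhere(m).mean(0)[::-1].round(1)), "proj bow",proj(n,[.3621,-.2501,.069]).round(1),"coll",proj(n,[.3621,-.2501,.045]).round(1))
    c=proj(n,[.3621,-.2501,.055])[0].astype(int); b=cv2.resize(im[n][c[1]-20:c[1]+20,c[0]-30:c[0]+30],(400,267),interpolation=cv2.INTER_CUBIC); print("crop org",c-[30,20]); K[:267,i*400:i*400+400]=b
# keyhole
for i,n in enumerate(C):
    c=proj(n,[.4171,.1998,.133])[0]; print(n,"kh pred",c.round(1)); c=c.astype(int); print(c-[30,20]); K[300:567,i*400:i*400+400]=cv2.resize(im[n][c[1]-20:c[1]+20,c[0]-30:c[0]+30],(400,267),interpolation=cv2.INTER_CUBIC)
cv2.imwrite("pics/d.png",K); cv2.imwrite("pics/top2.png",im["top"]); cv2.imwrite("pics/scene2.png",im["scene"])
plan([.3621,-.2501,.2],-13.7)
E
```

```text
scene (np.int64(256), array([358.8, 334. ])) proj bow [[359.1 332.2]] coll [[358.7 340.6]]
crop org [328 317]
top (np.int64(33), array([385.5, 274.5])) proj bow [[388.1 275.5]] coll [[386.7 275.6]]
crop org [357 255]
scene kh pred [242.8 195.8]
[212 175]
top kh pred [207.4 248.4]
[177 228]
t 21.82 tcp [ 0.598  -0.4189  0.2701] yang -17.7 j7 0.32 F [ 0.2 -0.8  0.5] open 0.526
rot [-0.1  -0.26 -4.01] then shift [ 108.1 -269.2   25.1] mm; dist 290
```

View pics/d.png

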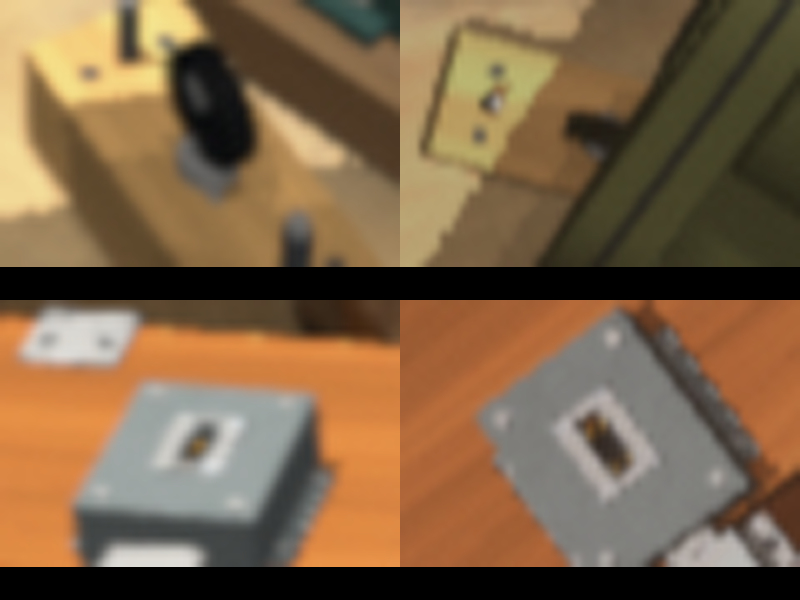

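The top crops show the key in its block, partly hidden by the arm. They also show the keyhole's white plate with the slot centre at scene ≈(241.3,196.3) and top ≈(207.3,248.3). I'll refine these by thresholding.

```bash
cat >> h.py <<'E'
def blob(im,c,h,f,S=8):
    c=np.round(c).astype(int); x0,y0=c-h
    b=cv2.resize(im[y0:y0+2*h,x0:x0+2*h],None,fx=S,fy=S,interpolation=cv2.INTER_CUBIC)
    m=f(b.astype(int)).astype(np.uint8); k,L,st,ce=cv2.connectedComponentsWithStats(m)
    if k<2: return None
    i=1+np.argmin([np.linalg.norm(ce[j]-h*S)-np.sqrt(st[j,4])*2 for j in range(1,k)])
    ct=max(cv2.findContours((L==i).astype(np.uint8),cv2.RETR_EXTERNAL,cv2.CHAIN_APPROX_NONE)[0],key=cv2.contourArea)
    pts=(ct.reshape(-1,2)+.5)/S-.5+[x0,y0]
    return pts.astype(np.float32)
def tri(uv):
    A=[];b=[]
    for n,p in uv.items():
        d=ray(n,p);d/=np.linalg.norm(d);Q=np.eye(3)-np.outer(d,d);A.append(Q);b.append(Q@C[n]["eye"])
    return np.linalg.lstsq(np.vstack(A),np.hstack(b),rcond=None)[0]
E
python3 - <<'E'
from h import *
im={"top":cv2.imread("pics/top2.png"),"scene":cv2.imread("pics/scene2.png"),"top0":cv2.imread("pics/top0.png")}
kh={}
for n,c in(("top",(207.4,248.4)),("scene",(241.3,196.3))):
    g=im[n][int(c[1])-4:int(c[1])+5,int(c[0])-4:int(c[0])+5].min(2); print(n);print(g)
    for th in (165,180,195):
        p=blob(im[n],c,14,lambda b:b.min(2)>th)
        if p is None: continue
        mm=cv2.moments(p); ce=(mm["m10"]/mm["m00"],mm["m01"]/mm["m00"]); W=np.array([atz(n,q,.133)[:2] for q in p],np.float32)
        print(n,th,np.round(ce,2),"z=.133:",atz(n,ce,.133).round(4),"rect",[np.round(v,4) for v in cv2.minAreaRect(W)])
for th in(45,60,75):
    p=blob(im["top0"],(388,275),12,lambda b:b.max(2)<th)
    if p is None: continue
    W=np.array([atz("top",q,.080)[:2] for q in p],np.float32); print("key",th,[np.round(v,4) for v in cv2.minAreaRect(W)])
    p=blob(im["scene"],(360,332),18,lambda b:b.max(2)<th); mm=cv2.moments(p); print("scene bow c",np.round((mm["m10"]/mm["m00"],mm["m01"]/mm["m00"]),2), atz("scene",(mm["m10"]/mm["m00"],mm["m01"]/mm["m00"]),.069).round(4))
E
```

```text
top
[[153 157 134 126 154 162 163 149 121]
 [141 122  71  78 123 147 163 161 138]
 [103  63  41  45  79 109 160 166 160]
 [123  75  44  35  47  72 137 161 162]
 [158 116  55  35  40  51  91 144 162]
 [164 144  79  38  38  43  61 107 148]
 [163 160 125  61  41  42  48  73 124]
 [154 165 157 116  54  43  43  55 101]
 [140 163 166 156  93  58  45  53  94]]
top 165 [201.46 247.28] z=.133: [0.4195 0.2145 0.133 ] rect [array([0.4186, 0.2143]), array([0.01  , 0.0049]), np.float64(24.4131)]
scene
[[162 180 195 192 177 170 171 173 178]
 [173 191 201 191 163 140 140 160 186]
 [186 197 195 170 130  99 105 145 187]
 [193 197 175 133  93  75  97 146 186]
 [197 186 148  97  66  75 119 167 195]
 [196 171 120  71  59  96 150 189 200]
 [191 160 117  90 100 143 185 203 196]
 [183 163 146 141 151 183 211 214 194]
 [162 155 154 156 166 187 202 196 177]]
scene 165 [241.36 195.76] z=.133: [0.4147 0.2022 0.133 ] rect [array([0.4135, 0.2016]), array([0.0434, 0.0306]), np.float64(41.4191)]
scene 180 [237.42 195.45] z=.133: [0.4086 0.2099 0.133 ] rect [array([0.4084, 0.2098]), array([0.0352, 0.0079]), np.float64(38.2525)]
scene 195 [237.71 195.19] z=.133: [0.4097 0.2104 0.133 ] rect [array([0.409 , 0.2095]), array([0.0301, 0.0038]), np.float64(38.4538)]
key 45 [array([ 0.3656, -0.2427]), array([0.0183, 0.0055]), np.float64(78.7823)]
scene bow c [359.45 332.39] [ 0.3624 -0.2509  0.069 ]
key 60 [array([ 0.3641, -0.2498]), array([0.0344, 0.009 ]), np.float64(76.1544)]
scene bow c [359.47 332.4 ] [ 0.3624 -0.2509  0.069 ]
key 75 [array([ 0.3642, -0.2501]), array([0.036 , 0.0114]), np.float64(76.6905)]
scene bow c [359.53 332.31] [ 0.3626 -0.2508  0.069 ]
```

```bash
python3 - <<'E'
from h import *
im={"top":cv2.imread("pics/top2.png"),"scene":cv2.imread("pics/scene2.png")}
for n,c,ths in(("top",(207.4,248.4),(85,95,105,115)),("scene",(241.3,196.3),(110,125,140,150))):
    for th in ths:
        p=blob(im[n],c,7,lambda b:b.min(2)<th,16)
        if p is None: continue
        mm=cv2.moments(p); ce=(mm["m10"]/mm["m00"],mm["m01"]/mm["m00"]); W=np.array([atz(n,q,.131)[:2] for q in p],np.float32)
        print(n,th,np.round(ce,2),"z=.131:",atz(n,ce,.131).round(4),"rect",[np.round(v,4) for v in cv2.minAreaRect(W)])
p={"top":(207.5,248.5),"scene":(241.2,196.2)};print(tri(p))
E
```

```text
top 85 [207.27 249.02] z=.131: [0.4156 0.2006 0.131 ] rect [array([0.4156, 0.2006]), array([0.0236, 0.0095]), np.float64(35.9344)]
top 95 [207.27 249.02] z=.131: [0.4157 0.2006 0.131 ] rect [array([0.4156, 0.2006]), array([0.0244, 0.0102]), np.float64(35.9135)]
top 105 [207.28 249.02] z=.131: [0.4157 0.2006 0.131 ] rect [array([0.4156, 0.2005]), array([0.0253, 0.0107]), np.float64(36.2455)]
top 115 [207.29 249.05] z=.131: [0.4156 0.2006 0.131 ] rect [array([0.4154, 0.2003]), array([0.0268, 0.0114]), np.float64(36.6181)]
scene 110 [241.24 196.1 ] z=.131: [0.4152 0.2039 0.131 ] rect [array([0.4156, 0.2041]), array([0.0206, 0.0076]), np.float64(33.729)]
scene 125 [241.27 196.04] z=.131: [0.4154 0.2041 0.131 ] rect [array([0.4156, 0.2044]), array([0.0235, 0.009 ]), np.float64(39.083)]
scene 140 [241.27 196.02] z=.131: [0.4155 0.2042 0.131 ] rect [array([0.4157, 0.2043]), array([0.0262, 0.0102]), np.float64(37.3267)]
scene 150 [241.24 196.05] z=.131: [0.4153 0.2041 0.131 ] rect [array([0.4155, 0.2042]), array([0.0285, 0.0112]), np.float64(35.1048)]
[0.41534852 0.20080174 0.13225307]
```

play_rows --translation '[[0, 0, 0], [0.012, -0.03, 0], [0.012, -0.03, 0], [0.012, -0.03, 0], [0.012, -0.03, 0], [0.012, -0.03, 0], [0.012, -0.03, 0], [0.012, -0.03, 0], [0.012, -0.03, 0], [0.012, -0.029, 0], [0, 0, 0.025], [0, 0, 0], [0, 0, 0]]' --delta_rot '[[0, 0, -4], [0, 0, 0], [0, 0, 0], [0, 0, 0], [0, 0, 0], [0, 0, 0], [0, 0, 0], [0, 0, 0], [0, 0, 0], [0, 0, 0], [0, 0, 0], [0, 0, 0], [0, 0, 0]]' --grip '[0.05, 0.05, 0.05, 0.05, 0.05, 0.05, 0.05, 0.05, 0.05, 0.05, 0.05, 0.05, 0.05]'

```text
clock: 23.45
tool_pos: [0.3632, -0.2509, 0.2467]
eef_rot: [0.787, 0.618, 0.002, -0.001]
contact_force: [-0.2, -0.6, -0.0]
opening: 0.522
finger_force: 0.0
```

```bash
python3 - <<'E'
from h import *
plan([.363,-.2505,.069],-13.6)
E
```

```text
t 23.45 tcp [ 0.3632 -0.2509  0.2467] yang -13.7 j7 0.37 F [-0.2 -0.6 -0. ] open 0.522
rot [ 0.03 -0.2  -0.13] then shift [  0.4  -0.3 132.7] mm; dist 0
```

play_rows --translation '[[0, 0, 0.04], [0, 0, 0.04], [0, 0, 0.03], [0, 0, 0.0178], [0, 0, 0], [0, 0, 0], [0, 0, 0], [0, 0, 0], [0, 0, 0], [0, 0, 0]]' --delta_rot '[[0, 0, 0], [0, 0, 0], [0, 0, 0], [0, 0, 0], [0, 0, 0], [0, 0, 0], [0, 0, 0], [0, 0, 0], [0, 0, 0], [0, 0, 0]]' --grip '[0.05, 0.05, 0.05, 0.05, 0.05, -1, -1, -1, -1, -1]' --squeeze 50

```text
clock: 24.7
tool_pos: [0.3634, -0.2505, 0.1193]
eef_rot: [0.786, 0.618, 0.002, -0.0]
contact_force: [-0.7, -0.3, 5.4]
opening: 0.107
finger_force: 55.8
```

```bash
python3 - <<'E'
from h import *
s=r.get_state();print(s["moment"],s["contact_force"])
plan([.363,-.2505,.069],-13.6)
E
```

```text
[-0.00951131  0.12019557 -0.04890156] [-0.68155965 -0.30095975  5.4339189 ]
t 24.7 tcp [ 0.3634 -0.2505  0.1193] yang -13.7 j7 0.38 F [-0.7 -0.3  5.4] open 0.107
rot [ 0.11 -0.18 -0.12] then shift [-0.1 -0.4  5.3] mm; dist 0
```

play_rows --translation '[[0, 0, -0.01], [0, 0, -0.03], [0, 0, -0.04], [0, 0, -0.05], [0, 0, -0.05], [0, 0, 0], [0, 0, 0], [0, 0, 0], [0, 0, 0], [0, 0, 0], [0, 0, 0], [0, 0, 0], [0, 0, 0], [0, 0, 0], [0, 0, 0], [0, 0, 0], [0, 0, 0], [0, 0, 0], [0, 0, 0], [0, 0, 0]]' --delta_rot '[[0, 0, 0], [0, 0, 0], [0, 0, 0], [0, 0, 0], [0, 0, 0], [0, 0, -10.2], [0, 0, -10.2], [0, 0, -10.2], [0, 0, -10.2], [0, 0, -10.2], [0, 0, -10.2], [0, 0, -10.2], [0, 0, -10.2], [0, 0, -10.2], [0, 0, -10.2], [0, 0, -10.2], [0, 0, -10.2], [0, 0, -10.2], [0, 0, -9.4], [0, 0, 0]]' --grip '[-1, -1, -1, -1, -1, -1, -1, -1, -1, -1, -1, -1, -1, -1, -1, -1, -1, -1, -1, -1]'

```text
clock: 27.2
tool_pos: [0.3623, -0.251, 0.299]
eef_rot: [-0.327, 0.945, 0.001, 0.001]
contact_force: [-0.1, 0.4, -0.8]
opening: 0.104
finger_force: 55.8
```

```bash
python3 - <<'E'
from h import *
plan([.4155,.2012,.133+.110-.045+.025],128.3)
E
```

```text
t 27.2 tcp [ 0.3623 -0.251   0.299 ] yang 128.2 j7 2.19 F [-0.1  0.4 -0.8] open 0.104
rot [ 0.09  0.16 -0.14] then shift [-322.   321.9   31. ] mm; dist 455
```

play_rows --translation '[[-0.0314, 0.0172, 0], [-0.0314, 0.0172, 0], [-0.0314, 0.0172, 0], [-0.0314, 0.0172, 0], [-0.0314, 0.0172, 0], [-0.0314, 0.0172, 0], [-0.0314, 0.0172, 0], [-0.0146, 0.0288, 0], [-0.0146, 0.0288, 0], [-0.0146, 0.0288, 0], [-0.0146, 0.0288, 0], [-0.0146, 0.0288, 0], [-0.0146, 0.0288, 0], [-0.0146, 0.0288, 0], [0, 0, 0.015], [0, 0, 0.013], [0, 0, 0], [0, 0, 0]]' --delta_rot '[[0, 0, 0], [0, 0, 0], [0, 0, 0], [0, 0, 0], [0, 0, 0], [0, 0, 0], [0, 0, 0], [0, 0, 0], [0, 0, 0], [0, 0, 0], [0, 0, 0], [0, 0, 0], [0, 0, 0], [0, 0, 0], [0, 0, 0], [0, 0, 0], [0, 0, 0], [0, 0, 0]]' --grip '[-1, -1, -1, -1, -1, -1, -1, -1, -1, -1, -1, -1, -1, -1, -1, -1, -1, -1]'

```text
clock: 29.45
tool_pos: [0.4165, 0.2011, 0.2726]
eef_rot: [-0.327, 0.945, 0.001, 0.001]
contact_force: [-0.3, 0.1, -1.3]
opening: 0.106
finger_force: 55.8
```

```bash
python3 - <<'E'
from h import *
plan([.4155,.2012,.223],128.3)
im={n:r.snapshot(n) for n in C}
K=np.zeros((600,800,3),np.uint8)
for i,n in enumerate(C):
    c=proj(n,[.4155,.2012,.16])[0].astype(int); o=c-[25,25]; print(n,o,"key tip,bow",proj(n,[.4155,.2012,.158]).round(1),proj(n,[.4155,.2012,.218]).round(1),"kh",proj(n,[.4155,.2012,.131]).round(1))
    cv2.imwrite(f"pics/{n}3.png",im[n]); K[:400,i*400:i*400+400]=cv2.resize(im[n][o[1]:o[1]+50,o[0]:o[0]+50],(400,400),interpolation=cv2.INTER_CUBIC)
cv2.imwrite("pics/e.png",K[:400])
E
```

```text
t 29.45 tcp [0.4165 0.2011 0.2726] yang 128.2 j7 1.15 F [-0.3  0.1 -1.3] open 0.106
rot [ 0.05  0.19 -0.11] then shift [0.7 0.7 4.6] mm; dist 1
scene [215 161] key tip,bow [[240.6 186.9]] [[237.4 164.6]] kh [[242.  196.5]]
top [179 223] key tip,bow [[204.5 248.4]] [[198.5 246.6]] kh [[207.  249.1]]
```

View pics/e.png

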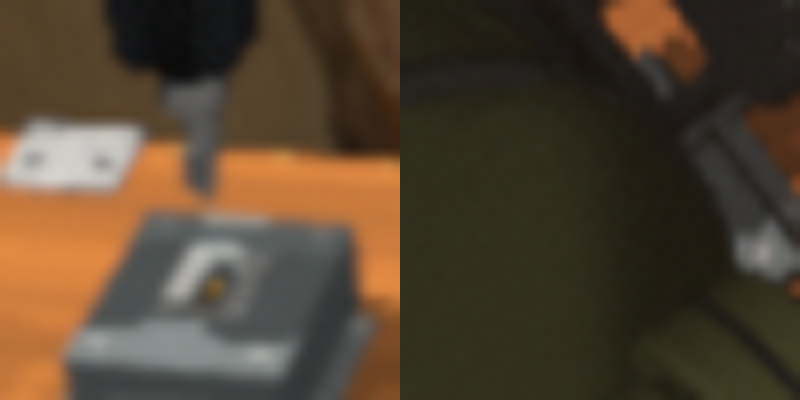

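```bash
python3 - <<'E'
from h import *
from scipy.optimize import fsolve
s=r.get_state(); t=s["tool_pos"]+R.from_quat(s["eef_rot"]).apply([0,0,.1103]); print("tip",t.round(4))
b=np.array([240.5,184.7])-proj("scene",t)[0]; print("bias px",b, "kh bias if top",np.array([241.25,196.05])-proj("scene",[.4156,.2006,.131])[0])
x=fsolve(lambda x:proj("scene",[x[0],x[1],.131])[0]+b-[241.25,196.05],[.4155,.2]);print("kh scene",x)
x2=fsolve(lambda x:proj("scene",[x[0],x[1],.131])[0]+[b[0],0]-[241.25,196.05],[.4155,.2]);print("kh scene u only",x2)
e=1e-3;print("du/dx,dy per mm",(proj("scene",[.4156+e,.2006,.131])-proj("scene",[.4156,.2006,.131])).round(2),(proj("scene",[.4156,.2006+e,.131])-proj("scene",[.4156,.2006,.131])).round(2))
E
```

```text
tip [0.4169 0.2016 0.1625]
bias px [-0.25419494 -0.33022045] kh bias if top [-0.90711484 -0.54283815]
kh scene [0.41498168 0.20245771]
kh scene u only [0.41579351 0.20365554]
du/dx,dy per mm [[ 0.35 -0.16]] [[-0.24 -0.17]]
```

play_rows --translation '[[0.0014, 0.0013, 0.015], [0, 0, 0.015], [0, 0, 0.005], [0, 0, 0.003], [0, 0, 0.003], [0, 0, 0]]' --delta_rot '[[0, 0.2, -0.1], [0, 0, 0], [0, 0, 0], [0, 0, 0], [0, 0, 0], [0, 0, 0]]' --grip '[-1, -1, -1, -1, -1, -1]'

```text
clock: 30.3
tool_pos: [0.4144, 0.2016, 0.2315]
eef_rot: [-0.329, 0.944, 0.001, -0.0]
contact_force: [-0.1, -0.1, -0.5]
opening: 0.111
finger_force: 55.8
```

```bash
cat > st.py <<'E'
from h import *
s=r.get_state(); q=R.from_quat(s["eef_rot"]); t=s["tool_pos"]+q.apply([0,0,.1103]); y=q.as_matrix()[:,1]
print("t",round(s["clock"],2),"tip",t.round(4),"yang",np.degrees(np.arctan2(y[1],y[0])).round(1),"F tool",q.inv().apply(s["contact_force"]).round(1),"M tool",q.inv().apply(s["moment"]).round(3),"j7",s["q"][6].round(2),"open",round(s["opening"],3))
E
python3 st.py
```

```text
t 30.3 tip [0.4144 0.2017 0.1212] yang 128.4 F tool [ 0.1 -0.   0.5] M tool [-0.1   -0.015 -0.015] j7 1.08 open 0.111
```

play_rows --translation '[[0, 0, 0.002], [0, 0, 0.002], [0, 0, 0]]' --delta_rot '[[0, 0, 0], [0, 0, 0], [0, 0, 0]]' --grip '[-1, -1, -1]'

```text
clock: 30.68
tool_pos: [0.4146, 0.2018, 0.2277]
eef_rot: [-0.329, 0.944, 0.001, 0.0]
contact_force: [0.2, -0.3, 0.6]
opening: 0.109
finger_force: 55.8
```

```bash
python3 st.py
```

```text
t 30.68 tip [0.4146 0.202  0.1174] yang 128.4 F tool [ 0.  -0.3 -0.6] M tool [ 0.004 -0.071 -0.024] j7 1.07 open 0.109
```

Bit is entering freely (tip 15 mm below the case top). I keep pushing.

play_rows --translation '[[0, 0, 0.002], [0, 0, 0.002], [0, 0, 0.002], [0, 0, 0]]' --delta_rot '[[0, 0, 0], [0, 0, 0], [0, 0, 0], [0, 0, 0]]' --grip '[-1, -1, -1, -1]' --squeeze 58

```text
clock: 31.18
tool_pos: [0.4147, 0.2018, 0.2211]
eef_rot: [-0.329, 0.944, 0.001, -0.0]
contact_force: [1.4, 0.6, -3.8]
opening: 0.108
finger_force: 63.7
```

```bash
python3 st.py
```

```text
t 31.18 tip [0.4146 0.202  0.1108] yang 128.4 F tool [-1.5 -0.3  3.8] M tool [ 0.119 -0.504 -0.009] j7 1.06 open 0.108
```

play_rows --translation '[[0, 0, 0.002], [0, 0, 0.002], [0, 0, 0.002], [0, 0, 0]]' --delta_rot '[[0, 0, 0], [0, 0, 0], [0, 0, 0], [0, 0, 0]]' --grip '[-1, -1, -1, -1]'

```text
clock: 31.68
tool_pos: [0.4142, 0.2015, 0.2149]
eef_rot: [-0.329, 0.944, 0.001, -0.001]
contact_force: [2.3, 1.2, -3.8]
opening: 0.107
finger_force: 63.8
```

```bash
python3 st.py
```

```text
t 31.68 tip [0.414  0.2016 0.1046] yang 128.4 F tool [-2.6 -0.5  3.8] M tool [-0.036 -0.369  0.041] j7 1.05 open 0.107
```

play_rows --translation '[[0, 0, 0.002], [0, 0, 0.002], [0, 0, 0.002], [0, 0, 0]]' --delta_rot '[[0, 0, 0], [0, 0, 0], [0, 0, 0], [0, 0, 0]]' --grip '[-1, -1, -1, -1]'

```text
clock: 32.17
tool_pos: [0.414, 0.2014, 0.2103]
eef_rot: [-0.329, 0.944, -0.0, -0.0]
contact_force: [-1.9, -1.7, 12.7]
opening: 0.111
finger_force: 64.0
```

```bash
python3 st.py
```

```text
t 32.17 tip [0.4139 0.2014 0.1   ] yang 128.4 F tool [  2.6  -0.1 -12.7] M tool [-0.116  0.674  0.013] j7 1.04 open 0.111
```

play_rows --translation '[[0, 0, 0.0015], [0, 0, 0]]' --delta_rot '[[0, 0, 0], [0, 0, 0]]' --grip '[-1, -1]'

```text
clock: 32.42
tool_pos: [0.4139, 0.2015, 0.2101]
eef_rot: [-0.329, 0.944, -0.0, 0.001]
contact_force: [-5.3, -3.2, 29.7]
opening: 0.108
finger_force: 64.2
```

```bash
python3 st.py
```

```text
t 32.42 tip [0.4141 0.2015 0.0998] yang 128.4 F tool [  6.1   0.8 -29.7] M tool [-0.214  1.327 -0.013] j7 1.04 open 0.108
```

play_rows --translation '[[0, 0, -0.0012], [0, 0, 0], [0, 0, 0], [0, 0, 0], [0, 0, 0]]' --delta_rot '[[0, 0, 0], [0, 0, 8], [0, 0, 8], [0, 0, 8], [0, 0, 0]]' --grip '[-1, -1, -1, -1, -1]'

```text
clock: 33.05
tool_pos: [0.4144, 0.2017, 0.2103]
eef_rot: [-0.125, 0.992, 0.0, 0.0]
contact_force: [-1.6, -1.8, 14.8]
opening: 0.103
finger_force: 64.0
```

```bash
python3 st.py
```

```text
t 33.05 tip [0.4145 0.2017 0.1   ] yang 104.3 F tool [  2.   -1.4 -14.8] M tool [ 0.211  0.526 -0.012] j7 0.76 open 0.103
```

play_rows --translation '[[0, 0, 0], [0, 0, 0], [0, 0, 0], [0, 0, 0]]' --delta_rot '[[0, 0, 9], [0, 0, 9], [0, 0, 9], [0, 0, 0]]' --grip '[-1, -1, -1, -1]'

```text
clock: 33.55
tool_pos: [0.4143, 0.2018, 0.2103]
eef_rot: [0.11, 0.994, 0.0, 0.0]
contact_force: [-1.7, -1.3, 14.1]
opening: 0.11
finger_force: 64.0
```

```bash
python3 st.py
```

```text
t 33.55 tip [0.4144 0.2018 0.1   ] yang 77.3 F tool [  1.3  -1.6 -14.1] M tool [ 0.363  0.406 -0.041] j7 0.47 open 0.11
```

```bash
python3 - <<'E'
from h import *
im=r.snapshot("scene");c=proj("scene",[.4,.19,.15])[0].astype(int);print(c-[32,24])
cv2.imwrite("pics/f.png",cv2.resize(im[c[1]-24:c[1]+24,c[0]-32:c[0]+32],(640,480),interpolation=cv2.INTER_CUBIC))
for i in range(4): s=r.get_state();r.snapshot("top");print(R.from_quat(s["eef_rot"]).inv().apply(s["moment"]).round(3))
E
```

```text
[206 170]
[ 0.313  0.387 -0.042]
[ 0.441  0.419 -0.105]
[ 0.381  0.427 -0.07 ]
[ 0.412  0.431 -0.075]
```

View pics/f.png

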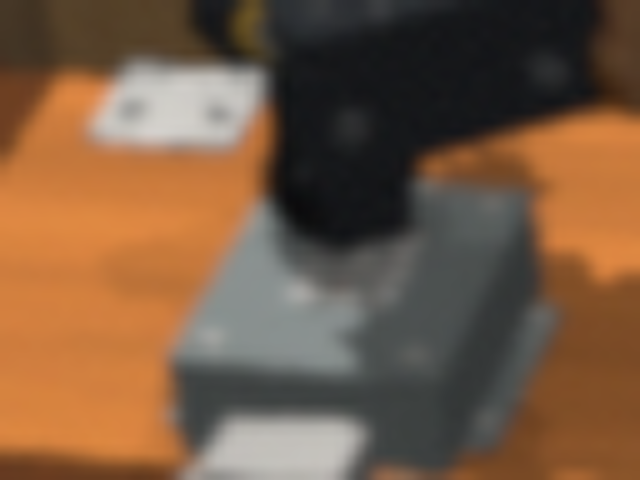

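The crop shows the key home, with its collar on the case at crop (345,265). The gripper is turning it against the spring, so I finish the quarter turn.

play_rows --translation '[[0, 0, 0], [0, 0, 0], [0, 0, 0], [0, 0, 0], [0, 0, 0], [0, 0, 0], [0, 0, 0]]' --delta_rot '[[0, 0, 8], [0, 0, 8], [0, 0, 8], [0, 0, 8], [0, 0, 7], [0, 0, 0], [0, 0, 0]]' --grip '[-1, -1, -1, -1, -1, -1, -1]'

```text
clock: 34.67
tool_pos: [0.4144, 0.2019, 0.2103]
eef_rot: [0.435, 0.9, 0.001, -0.0]
contact_force: [-1.8, 0.0, 13.7]
opening: 0.111
finger_force: 64.0
```

```bash
python3 - <<'E'
exec(open("st.py").read())
im={n:r.snapshot(n) for n in C}
for i in range(6): s=r.get_state();r.snapshot("top");print(R.from_quat(s["eef_rot"]).inv().apply(s["moment"]).round(3))
for n in C:
  print(n,[(np.round(d["point"],3),round(d["confidence"],2)) for d in r.look_for(n,"key")],[(np.round(d["point"],3),round(d["confidence"],2)) for d in r.look_for(n,"offcut_long")])
a=im["scene"];c=proj("scene",[.4,.19,.14])[0].astype(int)
o=cv2.imread("pics/scene2.png")
f=lambda i:cv2.resize(i[c[1]-20:c[1]+30,c[0]-25:c[0]+25],(400,400),interpolation=cv2.INTER_CUBIC)
cv2.imwrite("pics/g.png",np.vstack([np.hstack([f(o),f(a)]),np.hstack([cv2.resize(a[270:400,410:570],(246,200)),cv2.resize(im["top"][150:260,390:510],(218,200)),np.zeros((200,336,3),np.uint8)])]))
E
```

```text
t 34.67 tip [0.4145 0.2021 0.1   ] yang 38.4 F tool [  1.2  -1.4 -13.7] M tool [ 0.484  0.075 -0.142] j7 0.06 open 0.111
[ 0.487  0.174 -0.192]
[ 0.523  0.058 -0.147]
[ 0.452  0.116 -0.191]
[ 0.475  0.09  -0.205]
[ 0.412  0.139 -0.16 ]
[ 0.447  0.155 -0.116]
scene [(array([0.42 , 0.187, 0.157]), 0.55)] [(array([ 0.59 , -0.427,  0.048]), 0.88)]
top [] [(array([ 0.592, -0.419,  0.048]), 0.86)]
```

View pics/g.png

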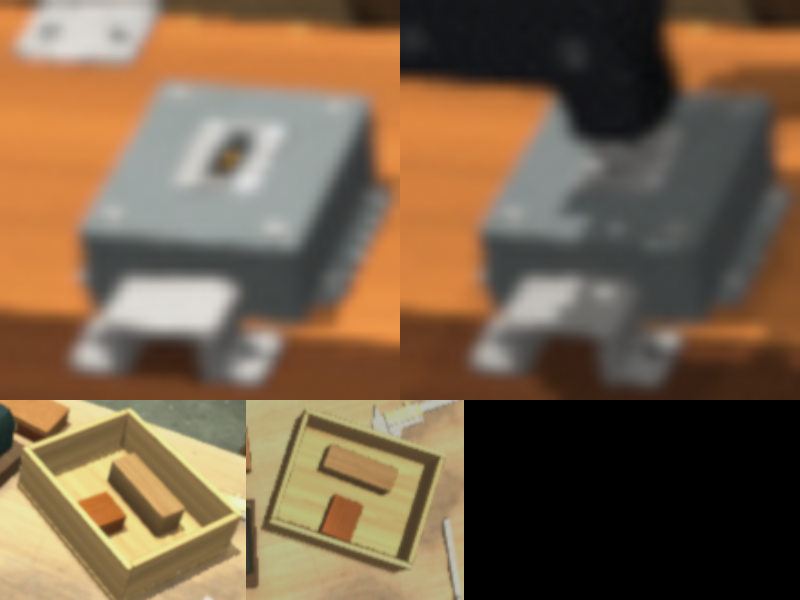

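The crops show both offcuts flat in the box, the key home, and the gripper a quarter turn round. The moment of about 0.17 N m matches the spring at a quarter turn. I hand the job in while holding.

```bash
python3 -c "
from plant import r
print(r.finish_job())"
```

```text
the job is handed in; nothing more can be done
None
```

I handed the job in at about 35 s: both offcuts lie in the scrap box, and the key is fully home and held a quarter turn clockwise. I did not see the bolt itself. I judge it drawn back from the 90° turn and the roughly 0.17 N m measured against the spring.

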